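# Lock the collar on a tube mixer's spindle with an R-clip

## Task

Drop the loose metal collar over the upright spindle of the tube mixer so that it sits flat on the round deck, then lock it in with the R-clip: push the clip's straight leg gently through the cross hole in the spindle until the bow springs over and closes round the spindle. Leave the clip there on its own and do not disturb the rack, the bottle or the blue box.

Things in the scene. Friction and masses are not known exactly. Their poses are not given: they have to be found in the camera images.
- mixer: Tube mixer fixed to the bench: white square housing 170 x 170 x 52 mm, round black deck on it (166 mm across, top 82 mm above the bench). An 18 mm steel spindle stands upright in the middle; it does not turn or give under working forces. Origin: centre of the housing's underside, below the spindle's axis; z up, x along the spindle's cross hole.
- hole (a point): NOMINAL centre of the cross hole, on the spindle's axis 112 mm above the bench. The spindle was clamped by hand: the real hole lies up to 9 mm above or below this point and these readings do not show it. Sure is that it lies 20 mm below the spindle's flat top. Hole 6 x 6 mm, right through along the mixer's x, open at both ends; mouth rounded 2 mm at the sides, sharp-edged above and below.
- spindle_top (a point): NOMINAL centre of the spindle's flat top, 132 mm above the bench (as built up to 9 mm higher or lower, like the hole). Its rim has a 2 mm chamfer.
- collar: Loose aluminium collar (ring) lying flat on the bench: 44 mm outer diameter, 20.6 mm bore, 16 mm high, about 60 g. Origin: centre of its underside. Once it sits on the deck its top is 98 mm above the bench, below the cross hole.
- clip: R-clip of 4 mm steel wire lying flat on the bench, 40 g. Origin: on its underside below point seat; x along the straight leg to its tip, y to the bow's side, z up. Wire axis 2 mm above the underside; leg at y = 0, square-cut tip at x = 40 mm. It fits the hole from either end. Springing over takes a push of roughly 10 N; beyond 20 N against the spindle something is damaged.
- tab (a point): Middle of the clip's black upright grip tab, 16 mm above the clip's underside at clip x = -37 mm. Tab: 22 mm long (clip x -48 to -26 mm), 12 mm thick (y -6 to 6 mm), 32 mm high, standing up from the wire's underside.
- seat (a point): Point of the clip on the leg's axis in the middle of the bow's hollow (clip origin, 2 mm up); on the spindle's axis when home. The bow's wire axis runs from clip x -24, y 6.2 mm round the hollow (y 11.4 mm for x -4.5 to 4.5) to the pinch (x 11, y 6.2) and flares to its end (x 30, y 12.8).
- bow (a joint): Spring angle of the clip's bow about its root at clip x = -24 mm: 0 closed (about 2 N preload at the pinch), about 0.14 rad while the pinch rides over the spindle, stop at 0.35; springs shut by itself.
- rack: Blue tube rack, 100 x 160 mm, 96 mm high with its tubes, bystander. Origin: centre of its underside.
- bottle: Amber bottle, 60 mm diameter, 105 mm high, bystander. Origin: centre of its underside.
- tipbox: Blue closed box, 120 x 85 x 60 mm, bystander. Origin: centre of its underside.
Things that resemble listed ones, but are neither listed nor needed, are in the scene too. Of the things shaped like the collar, the aluminium one is meant.

How it is judged (in metres and radians):
On the way, in this order (a step that is already met when the one before it is completed fails the run):
1. the collar sits on the deck round the spindle (horizontal distance between collar and hole below 0.004 m and z of collar in the frame of mixer below 0.085 m), for 0.2 s.
2. the clip's leg is through the cross hole and its bow is being spread by the spindle (value of joint bow above 0.05 rad and contact force between clip and mixer above 1 N and horizontal distance between seat and hole below 0.03 m and angle between the x axis of clip and the x axis of mixer, either way round below 0.2 rad).
At the end, for the whole second after the job is handed in: Collar on the deck (4 mm of centre, 3 mm of height); clip's leg in the cross hole (within 0.25 rad along it, tab up within 0.8 rad, 11 mm of nominal height), its hollow within 4 mm of the spindle's axis, bow closed (under 0.04 rad); both released, at rest (all of step 1 and horizontal distance between seat and hole below 0.004 m and z of seat in the frame of mixer between 0.101 and 0.123 m and angle between the x axis of clip and the x axis of mixer, either way round below 0.25 rad and angle between clip's own z axis and vertical below 0.8 rad and value of joint bow below 0.04 rad and linear speed of each of clip, collar below 0.02 m/s); the robot touches nothing.
It fails at once if the clip is forced against the mixer or its spindle with more than 20 N (contact force between clip and mixer above 20 N).
It fails at once if the collar is forced against the mixer with more than 25 N (contact force between collar and mixer above 25 N).
It fails at once if a bystander (rack, bottle, box) is shifted by more than 15 mm (distance of any of rack, bottle, tipbox from where it was at the start of the episode above 0.015 m).
It also fails if it takes over 69 s, if anything falls off the work surface, if the arm or the gripper's body presses on something with over 40 N, if the wrist force passes 120 N, or if a joint passes its speed limit or range.

## Robot

A 6-joint arm with a two-finger parallel gripper is mounted at the origin on the work surface. World frame = base frame: x ahead of the robot, y to its left, z up, the work surface at z = 0. Lengths are in m, angles in degrees, forces in N, time in s.
With the tool pointing down it reaches from about 0.35 to 0.875 m from the base axis. Payload 4.2 kg.
Tool frame: the origin (TCP) lies at the very end of the fingers, on their centre line; the grasp point (between the pads) lies 19 mm behind it (r.grip_point_offset is the distance from the TCP to the grasp point, in m); z points along the fingers, y is the line along which they close (so a half turn about z gives the same grasp; the last joint's range is limited). The gripper opens to 87 mm and grips with 3 to 60 N. Pads are 19 mm wide; open, the fingers measure 117 mm over their backs; the gripper's body (75 mm by 190 mm) begins 51 mm behind the grasp point.
Start: joints at [-62.303, 22.042, 0.453, 0, -68.411, -14.817], TCP at [0.139, -0.609, 0.223] pointing down, gripper open.
Joint ranges: [-179.83, 179.83], [-69.29, 118.12], [-61.27, 80.66], [-181.25, 117.63], [-171.15, -9.14], [-177.46, 177.46]. Speed limits (degrees/s): [159.86, 159.86, 180, 180, 180, 180].

## Interface

Orientations are given as a 3x3 rotation matrix whose columns are the frame's x, y, z axes.
In Python, from station import r, cams gives the robot as it stands. The module is installed in compiled form; this text tells all that it offers.
- The arm moves only by the shell command python3 -m handwheel 'ROWS'. ROWS is JSON, a list that holds one entry, the list of rows, each a list of 7 numbers: the turn, a rotation vector about the tool's x, y, z in units of 6 degrees (1.0 is 6 degrees), then the shift along the tool's x, y, z in m, then the finger opening in m, from 0 to 0.087. In form: [[[ax, ay, az, x, y, z, jaw], ...]]. A call has 1 to 12 rows; each row shifts and turns the commanded pose from where the row before left it, along the tool's axes as they then stand; what a row does not reach is not made up. A row lasts 1/10 s, in which the tool goes at most 50 mm and 8.59 degrees, less where a joint would pass 70% of its speed; a pose out of reach is approached as far as the arm can. A call with a gripper value outside its range is refused whole. The fingers move at their own pace and stop on an object; the grip force is fixed at half the most. Time passes only in rows, so rows that do not move let the fingers close. It gives the time, the measured TCP pose, the force, the opening and the grip force at its end, in the units of the state.
- r.sense(): the state, without advancing time (a new reading comes with each control period).
- cams.capture(name): name is "scene" or "side" or "wrist"; returns the picture (420x560x3 uint8, red, green, blue); there is no depth.
- cams.get_calibration(name): a dict with "camera_matrix" (3x3 intrinsics, pixels), "rvec" (rotation vector, rad) and "tvec" (3), from world to camera coordinates, as OpenCV has them; the wrist camera has in their place "T_tool_cam" (4x4, takes a point from camera to tool coordinates, whose origin is the TCP and whose axes are the flange's). Camera axes: x right, y down, z forward; pixel columns grow to the right and rows downward; lengths in m; the calibration is good to about 2 mm. The wrist camera is an equidistant fisheye: a pixel r from the principal point sees the ray r / f radians off the axis. A picture is of the moment at which its call begins: read the wrist's pose just before it. get_calibration takes no time and is no camera call.
- r.finish_job(): hands the job in; it is judged then, once.
The state is a dict: "time_s": time; "joints": joint angles; "joint_velocities": joint speeds; "effort": joint torques, N m; "tcp_pos": TCP position; "ee_rot": TCP orientation; "wrist_force": force on the tool from outside, world axes, zero at the start; "moment": the same for the moment, N m; "gripper_width": opening from 0.0 (shut) to 1.0 (fully open); "gripper_force": force on a finger pad.
Only numpy, scipy, OpenCV 4.12 (cv2) and the standard library are available. Lean on these libraries where they do the work, as an engineer would, in place of code of your own. Each camera call takes 0.05 s, during which the arm holds its last target. There are 200 camera calls.

## Working session

There is one attempt and no reset: what is moved stays moved. The work goes in short steps, Python scripts to look and compute and a shell command to move; the robot and the scene stay as the last step left them, time stands still between calls to the robot, and variables do not carry over. Pictures are saved under pics/ and viewed, at most 12 in all, crops included, and the job is handed in when it is done.

```bash
mkdir -p pics && python3 - <<'E'
from station import r, cams
import cv2,numpy as np
s=r.sense();print(s['time_s'],s['tcp_pos'],np.round(s['ee_rot'],3).tolist(),r.grip_point_offset)
a=cams.capture("scene");b=cams.capture("side");w=cams.capture("wrist")
for n,i in zip(("scene","side","wrist"),(a,b,w)): cv2.imwrite(f"pics/{n}0.png",i[:,:,::-1])
for n in("scene","side","wrist"): print({k:np.round(v,4).tolist() if not isinstance(v,str) else v for k,v in cams.get_calibration(n).items()})
E
```

```text
0.0 [ 0.13919303 -0.6086821   0.22146755] [[-0.975, -0.223, -0.001], [-0.223, 0.975, 0.002], [0.0, 0.002, -1.0]] 0.0187
{'camera_matrix': [[479.7945, 0.0, 275.821], [0.0, 479.7945, 213.9449], [0.0, 0.0, 1.0]], 'rvec': [0.8053, 2.5766, -1.0498], 'tvec': [0.4633, -0.1966, 1.4255]}
{'camera_matrix': [[381.4375, 0.0, 278.2035], [0.0, 381.4375, 210.7341], [0.0, 0.0, 1.0]], 'rvec': [2.2811, -0.504, 0.1947], 'tvec': [-0.5187, 0.2911, 0.7121]}
{'camera_matrix': [[325.1923, 0.0, 280.8331], [0.0, 325.1923, 208.2046], [0.0, 0.0, 1.0]], 'T_tool_cam': [[0.0002, -0.9646, -0.2638, 0.0727], [1.0, 0.0001, 0.0004, -0.0011], [-0.0003, -0.2638, 0.9646, -0.1628], [0.0, 0.0, 0.0, 1.0]]}
```

View pics/scene0.png

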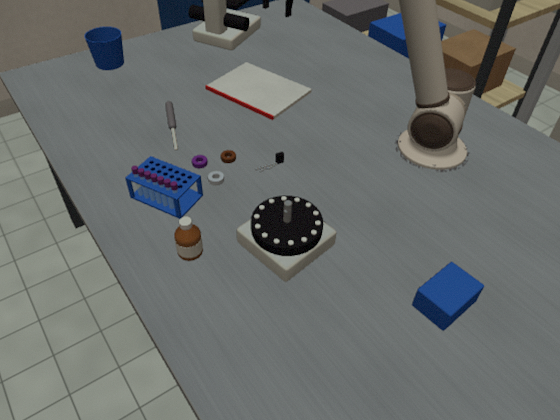

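View pics/side0.png

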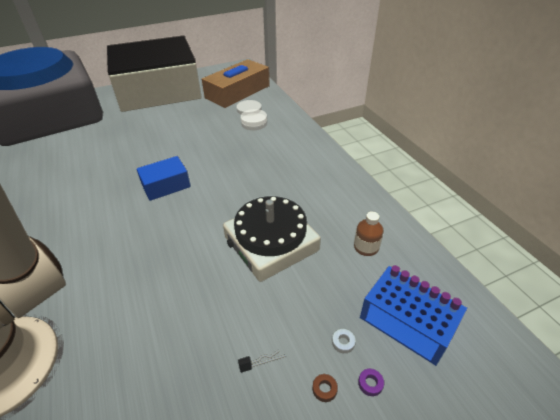

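Scene view: silver collar at (216,178), clip tab at (280,158) with the wire going left to ~(256,168), spindle top at (288,203). Side view: collar (344,340), tab (245,364), spindle top (270,202). The brown and purple rings are decoys.

```bash
cat > h.py <<'E'
from station import r, cams
import cv2,numpy as np
def ray(n,u,v,pose=None):
    c=cams.get_calibration(n);K=np.array(c['camera_matrix'])
    if n!="wrist":
        R=cv2.Rodrigues(np.array(c['rvec'],float))[0];t=np.array(c['tvec'],float).ravel()
        d=R.T@np.array([(u-K[0,2])/K[0,0],(v-K[1,2])/K[1,1],1]);o=-R.T@t
    else:
        p,E=pose;T=np.array(c['T_tool_cam']);x=np.array([u-K[0,2],v-K[1,2]])/K[0,0];th=np.hypot(*x)
        dc=np.array([*(x/max(th,1e-9)*np.sin(th)),np.cos(th)])
        d=E@T[:3,:3]@dc;o=p+E@T[:3,3]
    return o,d/np.linalg.norm(d)
def plane(n,u,v,z,pose=None):
    o,d=ray(n,u,v,pose);return o+d*(z-o[2])/d[2]
def tri(rays):
    A=sum(np.eye(3)-np.outer(d,d) for o,d in rays);b=sum((np.eye(3)-np.outer(d,d))@o for o,d in rays)
    return np.linalg.solve(A,b)
def pose():
    s=r.sense();return np.array(s['tcp_pos']),np.array(s['ee_rot'])
def look(n,f):
    p=pose();i=cams.capture(n);cv2.imwrite(f"pics/{f}.png",i[:,:,::-1]);return p,i
E
python3 - <<'E'
from h import *
print('top',tri([ray('scene',288,203),ray('side',270,202)]),plane('scene',288,203,.132),plane('side',270,202,.132))
print('collar',plane('scene',216,178,.012),plane('side',344,340,.012))
print('tab',plane('scene',280,158,.016),plane('side',245,364,.016))
print('wire end',plane('scene',256,168,.002),plane('side',285,356,.002))
a=cv2.imread('pics/scene0.png')[120:280,180:340];b=cv2.imread('pics/side0.png')
c1=cv2.resize(a,(400,400),interpolation=2)
c2=cv2.resize(b[180:290,210:330],(400,367),interpolation=2);c3=cv2.resize(b[335:405,225:385],(800,350//2*1),interpolation=2)
im=np.zeros((580,800,3),np.uint8);im[:400,:400]=c1;im[:367,400:]=c2;im[400:575]=c3
cv2.imwrite('pics/crop.png',im)
E
```

```text
top [0.58111158 0.06243494 0.13685136] [0.57767241 0.05860989 0.132     ] [0.58340859 0.06719767 0.132     ]
collar [ 0.60477109 -0.22667275  0.012     ] [ 0.60340225 -0.22967333  0.012     ]
tab [ 0.41445911 -0.19616406  0.016     ] [ 0.41507444 -0.19560788  0.016     ]
wire end [ 0.48565582 -0.21146048  0.002     ] [ 0.49006713 -0.20646749  0.002     ]
```

View pics/crop.png

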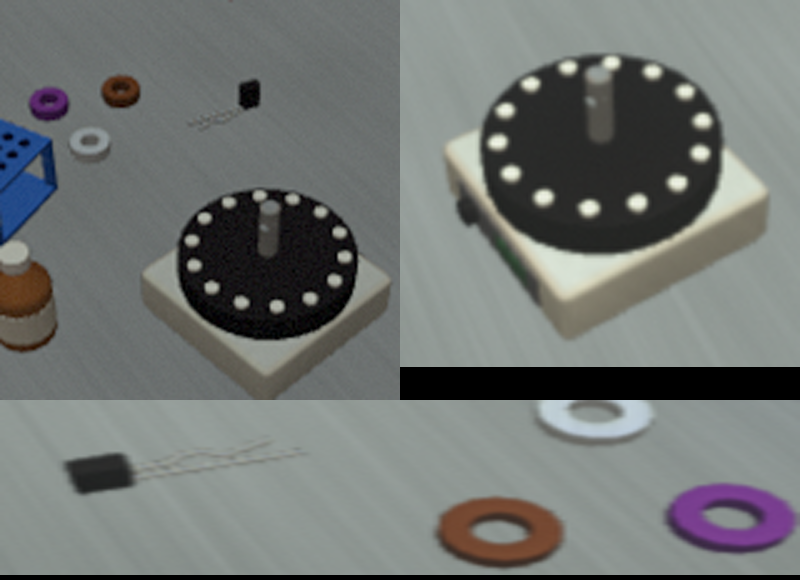

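Both crops show the hole as a bright spot on the spindle's left side, at scene crop (263,227) and side crop (590,100). The clip's straight leg is the lower wire in the side crop, with its tip at (303,452) and the bow on the +y side.

```bash
python3 - <<'E'
from h import *
z=.052
S=[plane('scene',*p,z)[:2] for p in[(236.4,231.2),(286,269),(336.4,233)]]
D=[plane('side',*p,z)[:2] for p in[(223.5,224.4),(260.4,273.6),(320.4,237)]]
for P in(S,D):
    for a,b in((0,1),(1,2)):
        d=P[b]-P[a];print(P[a],P[b],np.linalg.norm(d),np.degrees(np.arctan2(d[1],d[0])))
    print('c',(P[0]+P[2])/2)
for n,u,v in(('scene',180+263/2.5,120+227/2.5),('side',210+190/3.333,180+100/3.333)):
    o,d=ray(n,u,v);print(n,'cam',o,'hit at z .112',plane(n,u,v,.112))
print('brown',plane('scene',228,156,.01),'purple',plane('scene',200,161,.01))
a=cv2.imread('pics/scene0.png');hsv=cv2.cvtColor(a,cv2.COLOR_BGR2HSV)
E
```

```text
[0.68019848 0.0021697 ] [0.65038476 0.15568928] 0.15638772567953368 100.99012241758552
[0.65038476 0.15568928] [0.49268832 0.13643841] 0.15886712927726931 -173.04002606792005
c [0.5864434  0.06930405]
[0.4858772  0.12456611] [ 0.50948066 -0.04574676] 0.17194067806960545 -82.10970800761484
[ 0.50948066 -0.04574676] [ 0.67248323 -0.00864838] 0.16717095594688042 12.821759440831714
c [0.57918022 0.05795886]
scene cam [1.04818053 0.65857308 0.8677892 ] hit at z .112 [0.58482094 0.05900959 0.112     ]
side cam [ 0.35075632 -0.50884866  0.69201346] hit at z .112 [0.57509619 0.06634622 0.112     ]
brown [ 0.52769843 -0.29209848  0.01      ] purple [ 0.6044437  -0.31661338  0.01      ]
```

```bash
python3 -m handwheel '[[[0,0,0,-0.044,0.022,0,0.087],[0,0,0,-0.044,0.022,0,0.087],[0,0,0,-0.044,0.022,0,0.087],[0,0,0,-0.044,0.022,0,0.087],[0,0,0,-0.044,0.022,0,0.087],[0,0,0,-0.044,0.022,0,0.087],[0,0,0,-0.044,0.022,0,0.087],[0,0,0,-0.044,0.022,0,0.087],[0,0,0,-0.044,0.022,0,0.087],[0,0,0,-0.044,0.022,0,0.087],[0,0,0,-0.044,0.022,0,0.087],[0,0,0,-0.02,0.01,0,0.087]]]'
python3 -m handwheel '[[[0,0,0,0,0,0,0.087],[0,0,0,0,0,0,0.087]]]' && python3 - <<'E'
from h import *
p,i=look('wrist','w1');print(p)
# silver blob: bright, low saturation
E
```

```text
time_s: 1.35
tcp_pos: [0.577, -0.2484, 0.2218]
ee_rot: [[-0.974, -0.226, -0.0], [-0.226, 0.974, 0.0], [0.0, 0.0, -1.0]]
wrist_force: [-0.3, -0.9, -0.6]
gripper_width: 0.999
gripper_force: 0.0
time_s: 1.55
tcp_pos: [0.574, -0.2511, 0.222]
ee_rot: [[-0.975, -0.223, -0.002], [-0.223, 0.975, 0.0], [0.002, 0.001, -1.0]]
wrist_force: [-0.6, -0.4, 0.1]
gripper_width: 0.995
gripper_force: 0.0
(array([ 0.5740234 , -0.25113756,  0.22195722]), array([[-9.74733375e-01, -2.23365747e-01, -1.60981896e-03],
       [-2.23366456e-01,  9.74734503e-01,  2.72397141e-04],
       [ 1.50830190e-03,  6.25094141e-04, -9.99998667e-01]]))
```

View pics/w1.png

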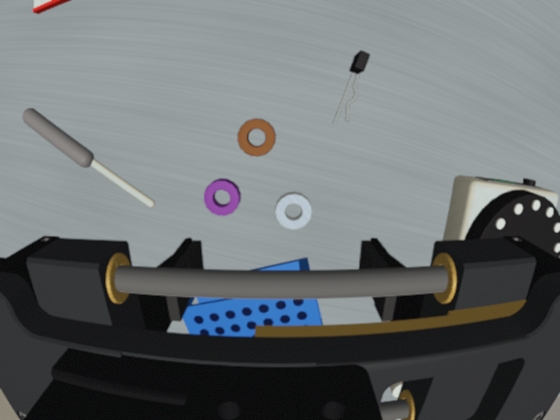

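Wrist view: collar at (293,211), purple ring (222,197), brown (257,137), clip tab (360,62) with leg tip about (334,122). The rack's near edge runs (190,290)–(308,260), partly behind the fingers.

```bash
python3 - <<'E'
from h import *
i=cv2.imread('pics/w1.png')
P=(np.array([.57402,-.25114,.22196]),np.array([[-.97473,-.22337,-.0016],[-.22337,.97473,.0003],[.0015,.0006,-1.]]))
g=i.astype(int)
roi=g[185:240,265:325];bg=np.median(g[150:180,290:330].reshape(-1,3),0);print('bg',bg)
m=((roi.min(2)>bg.max()+15)).astype(np.uint8)
c=max(cv2.findContours(m,0,2)[0],key=cv2.contourArea);(x,y),rad=cv2.minEnclosingCircle(c);e=cv2.fitEllipse(c);print('collar px',e[0][0]+265,e[0][1]+185,e[1])
u,v=e[0][0]+265,e[0][1]+185
col=plane('wrist',u,v,.012,P);print(col, plane('wrist',u,v,.016,P))
for z in(.096,.07,.08):
    for q in((308,260),(193,290)):
        w=plane('wrist',*q,z,P);print('rack',z,w,'rel tool',P[1].T@(w-col))
dk=(i.max(2)<45).astype(np.uint8)
n,l,st,ce=cv2.connectedComponentsWithStats(dk[45:85,340:385]);k=1+st[1:,4].argmax();print(ce[k]+[340,45],st[k])
print('tab top?',plane('wrist',*(ce[k]+[340,45]),.02,P),'tip',plane('wrist',334,122,.002,P))
print('mixer pts',plane('wrist',461,177,.052,P))
cv2.imwrite('pics/cl.png',cv2.resize(i[40:135,310:400],(720,760//1),interpolation=2)[:600])
cv2.imwrite('pics/cl.png',cv2.resize(i[45:130,320:380],(424,600),interpolation=2))
E
```

```text
bg [161. 159. 151.]
collar px 293.2964782714844 211.44257354736328 (32.675506591796875, 33.86353302001953)
[ 0.60300801 -0.2301053   0.012     ] [ 0.60194267 -0.23051715  0.016     ]
rack 0.096 [ 0.62519352 -0.21321974  0.096     ] rel tool [-0.0252706   0.01155368 -0.08403043]
rack 0.096 [ 0.68637978 -0.31991611  0.096     ] rel tool [-0.06107792 -0.10611365 -0.08416034]
rack 0.07 [ 0.63612936 -0.20824406  0.07      ] rel tool [-0.03708051  0.01394529 -0.05804644]
rack 0.07 [ 0.70282366 -0.32454533  0.07      ] rel tool [-0.07611123 -0.11431455 -0.05818804]
rack 0.08 [ 0.63192327 -0.21015779  0.08      ] rel tool [-0.03253824  0.01302544 -0.06804028]
rack 0.08 [ 0.69649909 -0.32276486  0.08      ] rel tool [-0.07032919 -0.11116036 -0.06817738]
[356.          64.30275229] [ 11   7  12  21 109]
tab top? [ 0.41828989 -0.20114313  0.02      ] tip [ 0.48893938 -0.20747366  0.002     ]
mixer pts [ 0.50892979 -0.05337605  0.052     ]
```

View pics/cl.png

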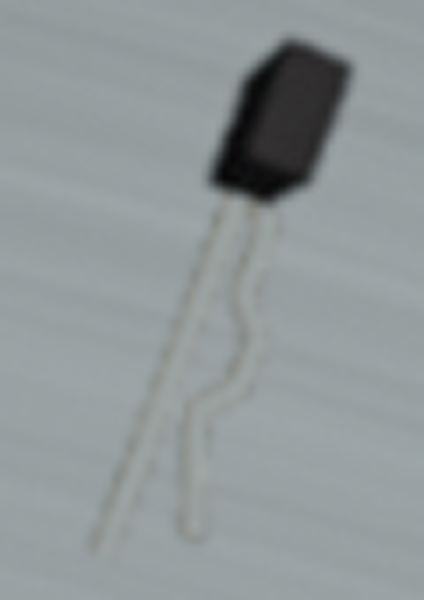

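```bash
python3 -m handwheel '[[[0,0,-1.42,0,0,0,0.058],[0,0,-1.42,0,0,0,0.058],[0,0,0,-0.03,0.004,0.02,0.058],[0,0,0,0,0,0.04,0.058],[0,0,0,0,0,0.04,0.058],[0,0,0,0,0,0.04,0.058],[0,0,0,0,0,0,0.058],[0,0,0,0,0,0,0.058]]]'
python3 - <<'E'
from h import *
p,i=look('wrist','w2');i=i.astype(int)
m=((i.min(2)>172)).astype(np.uint8);m[:150]=0;m[300:]=0;m[:,:200]=0;m[:,370:]=0
c=max(cv2.findContours(m,0,2)[0],key=cv2.contourArea);e=cv2.fitEllipse(c);print(e)
col=plane('wrist',*e[0],.013,p);print(col,'rel tool',p[1].T@(col-p[0]))
print('bottle',plane('scene',188,245,.05))
E
```

```text
time_s: 2.4
tcp_pos: [0.5981, -0.2342, 0.0833]
ee_rot: [[-0.867, -0.498, -0.0], [-0.498, 0.867, -0.001], [0.001, -0.001, -1.0]]
wrist_force: [1.3, 0.2, 1.2]
gripper_width: 0.669
gripper_force: 0.0
((283.4732360839844, 227.45550537109375), (52.84907913208008, 55.8492431640625), 87.6355972290039)
[ 0.60256465 -0.23030252  0.013     ] rel tool [-0.00591291  0.00121058  0.07032248]
bottle [ 0.79109332 -0.02463431  0.05      ]
```

View pics/w2.png

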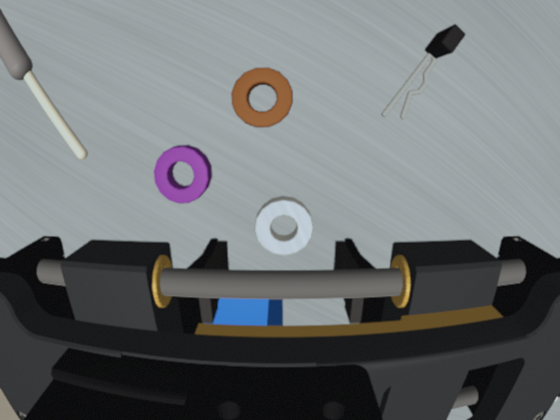

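The collar at (283,227) sits between the fingers, and the blue rack edge behind them is clear. I'll descend and grip.

```bash
python3 -m handwheel '[[[0,0,0,0,0.001,0.03,0.058],[0,0,0,0,0,0.025,0.058],[0,0,0,0,0,0.014,0.058],[0,0,0,0,0,0.008,0.058],[0,0,0,0,0,0,0.058],[0,0,0,0,0,0,0],[0,0,0,0,0,0,0],[0,0,0,0,0,0,0],[0,0,0,0,0,0,0],[0,0,0,0,0,0,0]]]'
```

```text
time_s: 3.45
tcp_pos: [0.5988, -0.2321, 0.0067]
ee_rot: [[-0.866, -0.499, 0.002], [-0.499, 0.866, -0.001], [-0.001, -0.001, -1.0]]
wrist_force: [-0.6, 0.7, 5.6]
gripper_width: 0.495
gripper_force: 30.0
```

```bash
python3 -m handwheel '[[[0,0,0,0,0,-0.03,0],[0,0,0,0,0,-0.045,0],[0,0,0,0,0,-0.045,0],[0,0,0,0,0,-0.045,0],[0,0,0,-0.018,0.027,-0.01,0],[0,0,0,-0.025,0.036,0,0],[0,0,0,-0.025,0.036,0,0],[0,0,0,-0.025,0.036,0,0],[0,0,0,-0.025,0.036,0,0],[0,0,0,-0.025,0.036,0,0],[0,0,0,-0.025,0.036,0,0],[0,0,0,-0.013,0.022,0,0]]]'
python3 -m handwheel '[[[0,0,0,0,0,0,0],[0,0,0,0,0,0,0]]]'
python3 - <<'E'
from h import *
p,i=look('wrist','w3');print(p)
look('side','s3');look('scene','c3')
cv2.imwrite('pics/w3b.png',cv2.resize(i[30:330,100:460,::-1],(720,600)))
E
```

```text
time_s: 4.65
tcp_pos: [0.6224, 0.091, 0.1798]
ee_rot: [[-0.866, -0.501, -0.001], [-0.501, 0.866, 0.0], [0.001, 0.001, -1.0]]
wrist_force: [0.9, -0.5, -0.1]
gripper_width: 0.49
gripper_force: 30.0
time_s: 4.85
tcp_pos: [0.6222, 0.0884, 0.1799]
ee_rot: [[-0.866, -0.5, -0.002], [-0.5, 0.866, -0.0], [0.002, 0.0, -1.0]]
wrist_force: [-0.7, 0.5, -1.4]
gripper_width: 0.489
gripper_force: 30.0
(array([0.62215956, 0.08839038, 0.17985495]), array([[-8.66154483e-01, -4.99774104e-01, -1.50191454e-03],
       [-4.99774059e-01,  8.66155704e-01, -4.32559349e-04],
       [ 1.51707381e-03,  3.75954708e-04, -9.99998779e-01]]))
```

View pics/w3b.png

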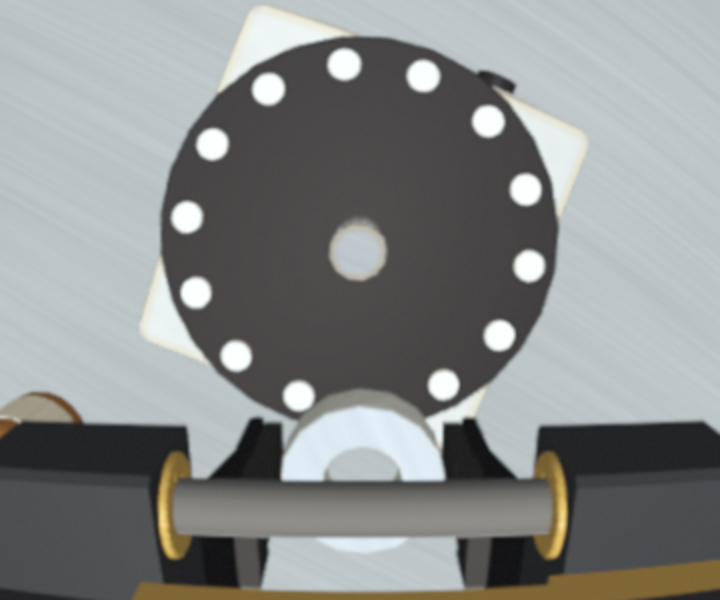

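Wrist crop shows the spindle top disc at (357,251) and the collar's top face centred about (363,480) with its near rim at y≈408 and bottom at y≈551. The deck has 14 white dots, and the housing corners are at about (258,8), (588,145) and (145,325).

```bash
python3 - <<'E'
from h import *
i=cv2.imread('pics/w3.png');p=(np.array([.62216,.08839,.17985]),np.array([[-.86615,-.49977,-.0015],[-.49977,.86616,-.0004],[.0015,.0004,-1]]))
h=cv2.cvtColor(i,cv2.COLOR_BGR2GRAY)
m=(h>200).astype(np.uint8);n,l,st,ce=cv2.connectedComponentsWithStats(m)
D=[]
for k in range(1,n):
    if 80<st[k,4]<400 and st[k,2]<24 and st[k,3]<24 and 170<ce[k][0]<375 and ce[k][1]<235: D.append(ce[k])
W=np.array([plane('wrist',*q,.082,p)[:2] for q in D])
A=np.c_[2*W,np.ones(len(W))];s=np.linalg.lstsq(A,(W**2).sum(1),rcond=None)[0]
R=np.sqrt(s[2]+s[0]**2+s[1]**2);print(len(D),'deck c',s[:2],R,np.abs(np.hypot(*(W-s[:2]).T)-R).max())
for z in(.123,.132,.141):print(z,plane('wrist',278.5,155.5,z,p))
# housing edge lines: white housing contour hull
m=(h>185).astype(np.uint8)
C=[plane('wrist',100+x/2,30+y/2,.052,p)[:2] for x,y in((258,8),(588,145),(145,325))]
for a,b in((0,1),(2,0)):
    d=C[b]-C[a];print(np.linalg.norm(d),np.degrees(np.arctan2(d[1],d[0])))
print('mid corners',(C[1]+C[2])/2)
for y in(408,551,479.5):print(p[1].T@(plane('wrist',100+363/2,30+y/2,.1891,p)-p[0]))
for x in(281,445):print(p[1].T@(plane('wrist',100+x/2,30+479.5/2,.1891,p)-p[0]))
E
```

```text
13 deck c [0.57923752 0.06106347] 0.07086041308406482 8.450012024029119e-05
0.123 [0.580127   0.06142258 0.123     ]
0.132 [0.57928785 0.06100742 0.132     ]
0.141 [0.57844869 0.06059225 0.141     ]
0.1616425298290867 97.97826002082473
0.1561062924163857 -171.30709614894423
mid corners [0.5777037  0.06231809]
[ 0.01753142 -0.00046396 -0.00922393]
[-0.02460998 -0.00042348 -0.00928709]
[-0.00240207 -0.00044623 -0.0092538 ]
[-0.00258477 -0.02199159 -0.00926276]
[-0.00260097  0.02111436 -0.00924541]
```

```bash
python3 -m handwheel '[[[0,0,0,0.03,-0.001,0,0],[0,0,0,0.0245,-0.0008,0,0],[0,0,0,0,0,0.012,0],[0,0,0,0,0,0.012,0],[0,0,0,0,0,0,0],[0,0,0,0,0,0,0]]]'
python3 -m handwheel '[[[0,0,0,0,0,0.004,0],[0,0,0,0,0,0.002,0],[0,0,0,0,0,0.002,0],[0,0,0,0,0,0,0]]]'
```

```text
time_s: 5.6
tcp_pos: [0.5768, 0.0592, 0.1558]
ee_rot: [[-0.867, -0.499, -0.001], [-0.499, 0.867, -0.001], [0.001, -0.0, -1.0]]
wrist_force: [0.2, -0.3, -0.1]
gripper_width: 0.49
gripper_force: 30.0
time_s: 6.0
tcp_pos: [0.5762, 0.0594, 0.1482]
ee_rot: [[-0.867, -0.499, -0.001], [-0.499, 0.867, -0.0], [0.001, 0.0, -1.0]]
wrist_force: [0.8, 0.9, -0.2]
gripper_width: 0.49
gripper_force: 30.0
```

```bash
python3 -m handwheel '[[[0,0,0,0,0,0.002,0],[0,0,0,0,0,0.002,0],[0,0,0,0,0,0.002,0],[0,0,0,0,0,0,0]]]' | egrep 'tcp|wrist'
python3 -m handwheel '[[[0,0,0,0,0,0.002,0],[0,0,0,0,0,0.002,0],[0,0,0,0,0,0,0]]]'| egrep 'tcp|wrist'
```

```text
tcp_pos: [0.5761, 0.0592, 0.1422]
wrist_force: [-0.3, 0.5, -0.3]
tcp_pos: [0.5761, 0.0592, 0.1382]
wrist_force: [0.2, -0.8, -1.2]
```

```bash
python3 -m handwheel '[[[0,0,0,0,0,0.002,0],[0,0,0,0,0,0.002,0],[0,0,0,0,0,0,0]]]'| egrep 'tcp|wrist'
```

```text
tcp_pos: [0.5761, 0.0592, 0.1342]
wrist_force: [-0.7, -0.5, -1.0]
```

```bash
python3 -m handwheel '[[[0,0,0,0,0,0.002,0],[0,0,0,0,0,0.002,0],[0,0,0,0,0,0,0]]]'| egrep 'tcp|wrist'
python3 -m handwheel '[[[0,0,0,0,0,0.002,0],[0,0,0,0,0,0.002,0],[0,0,0,0,0,0,0]]]'| egrep 'tcp|wrist'
```

```text
tcp_pos: [0.5761, 0.0592, 0.1302]
wrist_force: [-0.4, -0.8, -0.8]
tcp_pos: [0.5761, 0.0592, 0.1262]
wrist_force: [0.5, 0.3, -0.6]
```

```bash
python3 -m handwheel '[[[0,0,0,0,0,0.004,0],[0,0,0,0,0,0.004,0],[0,0,0,0,0,0.004,0],[0,0,0,0,0,0,0]]]'| egrep 'tcp|wrist'
```

```text
tcp_pos: [0.5758, 0.0591, 0.1136]
wrist_force: [-0.3, 0.3, -0.6]
```

```bash
python3 -m handwheel '[[[0,0,0,0,0,0.005,0],[0,0,0,0,0,0.005,0],[0,0,0,0,0,0.005,0],[0,0,0,0,0,0.005,0],[0,0,0,0,0,0.003,0],[0,0,0,0,0,0,0]]]'| egrep 'tcp|wrist'
python3 -m handwheel '[[[0,0,0,0,0,0.001,0],[0,0,0,0,0,0,0.06],[0,0,0,0,0,0,0.06],[0,0,0,0,0,0,0.06],[0,0,0,0,0,0,0.06]]]'
```

```text
tcp_pos: [0.576, 0.0592, 0.0909]
wrist_force: [-0.4, 0.5, -1.1]
time_s: 9.1
tcp_pos: [0.5765, 0.0593, 0.0908]
ee_rot: [[-0.867, -0.499, 0.001], [-0.499, 0.867, 0.0], [-0.001, -0.0, -1.0]]
wrist_force: [-0.5, -0.2, 0.0]
gripper_width: 0.676
gripper_force: 0.0
```

```bash
python3 -m handwheel '[[[0,0,0,0,0,-0.03,0.06],[0,0,0,0,0,-0.04,0.06],[0,0,0,-0.003,0,0,0],[0,0,0,0,0,0,0],[0,0,0,0,0,0,0],[0,0,0,0,0,0,0],[0,0,0,0,0,0.008,0],[0,0,0,0,0,0.008,0],[0,0,0,0,0,0,0]]]'
python3 - <<'E'
from h import *
p,i=look('side','s4');q,j=look('scene','c4')
im=np.hstack([cv2.resize(i[180:280,215:315],(400,400),interpolation=2),cv2.resize(j[170:270,235:335],(400,400),interpolation=2)])
cv2.imwrite('pics/sc4.png',im[:,:,::-1])
E
python3 -m handwheel '[[[0,0,0,0,0,0.001,0],[0,0,0,0,0,0.001,0],[0,0,0,0,0,0,0]]]' | egrep 'tcp|wrist'
```

```text
time_s: 10.0
tcp_pos: [0.5776, 0.0604, 0.1422]
ee_rot: [[-0.867, -0.498, -0.004], [-0.498, 0.867, -0.001], [0.004, 0.001, -1.0]]
wrist_force: [-0.5, -0.2, -0.2]
gripper_width: 0.138
gripper_force: 0.0
tcp_pos: [0.579, 0.0608, 0.1426]
wrist_force: [0.3, 0.3, -0.4]
```

View pics/sc4.png

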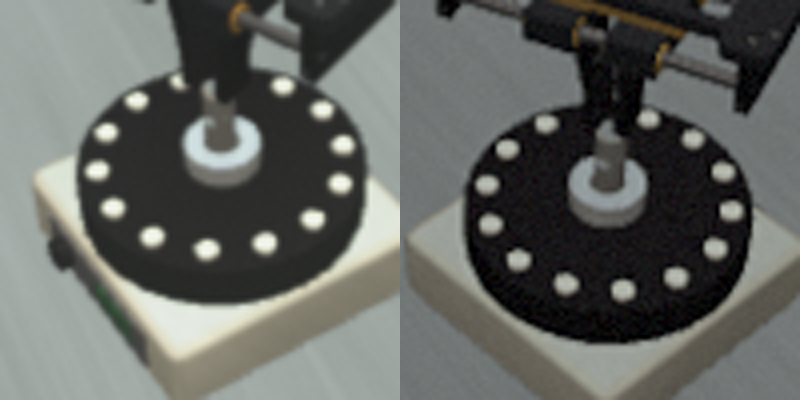

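Both views show the collar lying flat on the deck round the spindle, with the fingers just above the spindle top. I'll touch down to measure the top's height.

```bash
python3 -m handwheel '[[[0,0,0,0,0,0.001,0],[0,0,0,0,0,0.001,0],[0,0,0,0,0,0,0]]]' | egrep 'tcp|wrist|width'
python3 -m handwheel '[[[0,0,0,0,0,0.001,0],[0,0,0,0,0,0.001,0],[0,0,0,0,0,0,0]]]' | egrep 'tcp|wrist'
```

```text
tcp_pos: [0.5788, 0.0608, 0.1404]
wrist_force: [-0.6, -0.3, 0.6]
gripper_width: 0.002
tcp_pos: [0.579, 0.0608, 0.1388]
wrist_force: [-0.8, 0.0, 1.7]
```

```bash
python3 -m handwheel '[[[0,0,0,0,0,0.001,0],[0,0,0,0,0,0.001,0],[0,0,0,0,0,0,0]]]' | egrep 'tcp|wrist'
```

```text
tcp_pos: [0.5791, 0.0608, 0.1387]
wrist_force: [-4.3, 0.9, 10.1]
```

```bash
python3 -m handwheel '[[[0,0,0,0,0,0.001,0],[0,0,0,0,0,0.001,0],[0,0,0,0,0,0,0]]]' | egrep 'tcp|wrist'
```

```text
tcp_pos: [0.5792, 0.0608, 0.1386]
wrist_force: [-7.3, 1.2, 18.0]
```

Contact force built up at TCP z = 0.1387, so the hole axis is at z ≈ 0.1187. On to the clip.

```bash
python3 -m handwheel '[[[0,0,0,0,0,-0.03,0.05],[0,0,0,0,0,-0.035,0.05],[0,0,0,0.034,-0.0175,0,0.05],[0,0,0,0.034,-0.0175,0,0.05],[0,0,0,0.034,-0.0175,0,0.05],[0,0,0,0.034,-0.0175,0,0.05],[0,0,0,0.034,-0.0175,0,0.05],[0,0,0,0.034,-0.0175,0,0.05],[0,0,0,0.034,-0.0175,0,0.05],[0,0,0,0.034,-0.0175,0,0.05],[0,0,-1.3,0,0,0,0.05],[0,0,-1.3,0,0,0,0.05]]]' | egrep 'tcp|rot'
python3 -m handwheel '[[[0,0,-1.3,0,0,0,0.05],[0,0,-1.3,0,0,0,0.05],[0,0,-1.3,0,0,0,0.05],[0,0,-1.3,0,0,0,0.05],[0,0,-1.3,0,0,0,0.05],[0,0,-1.3,0,0,0,0.05],[0,0,0,0,0,0,0.05],[0,0,0,0,0,0,0.05]]]' | egrep 'tcp|rot'
python3 -c "
from station import r;print(r.sense()['joints'])"
```

```text
tcp_pos: [0.4122, -0.1972, 0.1996]
ee_rot: [[-0.699, -0.716, 0.0], [-0.716, 0.699, 0.0], [-0.0, -0.0, -1.0]]
tcp_pos: [0.413, -0.1962, 0.1995]
ee_rot: [[0.038, -0.999, -0.0], [-0.999, -0.038, 0.0], [-0.0, 0.0, -1.0]]
[-4.95888122e+00  6.70206241e+00 -2.40536357e+01 -4.89010896e-03
 -5.92481578e+01  7.11568507e+00]
```

```bash
python3 -m handwheel '[[[0,0,-1.32,0,0,0,0.05],[0,0,-1.32,0,0,0,0.05],[0,0,-1.32,0,0,0,0.05],[0,0,-1.32,0,0,0,0.05],[0,0,-1.32,0,0,0,0.05],[0,0,-1.32,0,0,0.01,0.05],[0,0,-1.32,0,0,0.01,0.05],[0,0,-1.32,0,0,0.02,0.05],[0,0,-1.32,0,0,0.02,0.05],[0,0,-1.32,0,0,0.02,0.05],[0,0,0,0,0,0,0.05],[0,0,0,0,0,0,0.05]]]' | egrep 'tcp|rot'
python3 - <<'E'
from h import *
p,i=look('wrist','w5');print(p)
cv2.imwrite('pics/w5b.png',cv2.resize(i[30:330,100:460,::-1],(720,600)))
E
```

```text
tcp_pos: [0.4133, -0.1964, 0.1198]
ee_rot: [[0.989, -0.151, -0.0], [-0.151, -0.989, -0.0], [-0.0, 0.0, -1.0]]
(array([ 0.41325754, -0.1963926 ,  0.11982537]), array([[ 9.88505120e-01, -1.51187170e-01, -2.59521492e-04],
       [-1.51187256e-01, -9.88505079e-01, -3.51019879e-04],
       [-2.03468611e-04,  3.86221290e-04, -9.99999905e-01]]))
```

View pics/w5b.png

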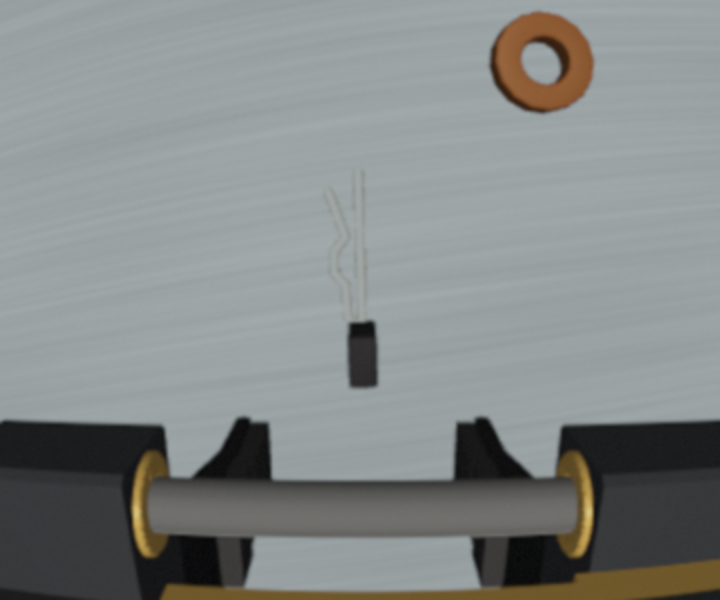

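Crop: leg from (362,318) at the tab to its tip at (358,171), with the bow on the left. The tab's top face is centred at about (363,361).

```bash
python3 - <<'E'
from h import *
p=(np.array([.41326,-.19639,.11983]),np.array([[.988505,-.151187,0],[-.151187,-.988505,0],[0,0,-1]]))
f=lambda x,y,z:plane('wrist',100+x/2,30+y/2,z,p)
tip=f(358,170,.002);mid=f(362,318,.002);tab=f(363,361.5,.032)
for n,q in(('tip',tip),('root',mid),('tab',tab)):print(n,q,p[1].T@(q-p[0]))
d=tip-tab;print(np.degrees(np.arctan2(d[1],d[0])),np.hypot(*d[:2]));d=tip-mid;print(np.degrees(np.arctan2(d[1],d[0])))
E
```

```text
tip [ 0.48981236 -0.20769442  0.002     ] [ 0.07738147 -0.00039925  0.11783   ]
root [ 0.42560484 -0.19961279  0.002     ] [0.01269018 0.00131936 0.11783   ]
tab [ 0.41419477 -0.19827737  0.032     ] [0.00120937 0.00172435 0.08783   ]
-7.098788701672951 0.07620170338716711
-7.173939681383199
```

```bash
python3 -m handwheel '[[[0,0,-0.27,0.001,0.0017,0.03,0.05],[0,0,0,0,0,0.035,0.05],[0,0,0,0,0,0.03,0.05],[0,0,0,0,0,0.015,0.05],[0,0,0,0,0,0.006,0.05],[0,0,0,0,0,0,0.05],[0,0,0,0,0,0,0],[0,0,0,0,0,0,0],[0,0,0,0,0,0,0],[0,0,0,0,0,0,0],[0,0,0,0,0,0,0],[0,0,0,0,0,0,0]]]'
```

```text
time_s: 16.05
tcp_pos: [0.4139, -0.1981, 0.0037]
ee_rot: [[0.993, -0.119, 0.0], [-0.119, -0.993, -0.0], [0.0, 0.0, -1.0]]
wrist_force: [0.1, 0.7, 1.6]
gripper_width: 0.139
gripper_force: 30.0
```

```bash
python3 -m handwheel '[[[0,0,0,0,0,-0.02,0],[0,0,0,0,0,-0.04,0],[0,0,0,0,0,-0.045,0],[0,0,0,0,0,-0.045,0],[0,0,0,0.0061,-0.0418,0,0],[0,0,0,0.0061,-0.0418,0,0],[0,0,0,0.0061,-0.0418,0,0],[0,0,0,0.0061,-0.0418,0,0],[0,0,0,0.0061,-0.0418,0,0],[0,0,0,0.0061,-0.0418,0,0],[0,0,-1.26,0,0,0,0],[0,0,-1.26,0,0,0,0]]]' | egrep 'tcp|rot|wid'
python3 -m handwheel '[[[0,0,0,0,0,0.02,0],[0,0,0,0,0,0.013,0],[0,0,0,0,0,0,0],[0,0,0,0,0,0,0],[0,0,0,0,0,0,0]]]'
python3 - <<'E'
from h import *
p,i=look('wrist','w6');print(p)
cv2.imwrite('pics/w6b.png',cv2.resize(i[0:300,100:460,::-1],(720,600),interpolation=2))
E
```

```text
tcp_pos: [0.4799, 0.0479, 0.1531]
ee_rot: [[0.988, 0.151, -0.001], [0.151, -0.988, -0.0], [-0.001, 0.0, -1.0]]
gripper_width: 0.133
time_s: 17.75
tcp_pos: [0.4806, 0.0467, 0.1213]
ee_rot: [[0.99, 0.144, 0.001], [0.144, -0.99, 0.0], [0.001, -0.0, -1.0]]
wrist_force: [0.1, 0.3, -0.1]
gripper_width: 0.136
gripper_force: 30.0
(array([0.48061525, 0.04667608, 0.12128417]), array([[ 9.89613615e-01,  1.43746106e-01,  1.39655740e-03],
       [ 1.43745712e-01, -9.89614585e-01,  3.78770273e-04],
       [ 1.43650032e-03, -1.74087081e-04, -9.99998953e-01]]))
```

View pics/w6b.png

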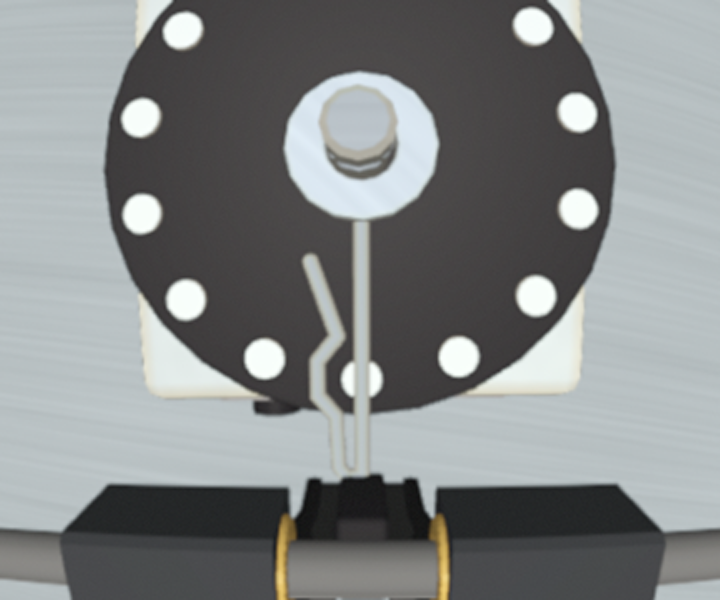

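Crop: leg from (362,470) to the tip at (361,222), spindle top at (358.5,120). The housing's front edge runs (150,396)–(575,392), so everything is close to aligned.

```bash
python3 - <<'E'
from h import *
p=(np.array([.48062,.04668,.12128]),np.array([[.989614,.143746,.0014],[.143746,-.989615,.0004],[.0014,-.0002,-1]]))
i=cv2.imread('pics/w6.png')
T=lambda u,v,z:p[1].T@(plane('wrist',u,v,z,p)-p[0])
f=lambda x,y,z:T(100+x/2,y/2,z)
print('tip',f(361,222,.1196),'root',f(362,465,.1196),'top',f(358.5,120,.1387))
a,b=f(150,396,.052),f(575,392,.052);print('edge',a,b,np.degrees(np.arctan2(*(b-a)[:2])))
# sub-pixel: leg centre per row, left/right housing edges
g=cv2.cvtColor(i,cv2.COLOR_BGR2GRAY).astype(float)
L=[]
for v in range(118,170,4):
    row=g[v,274:287];w=np.clip(row-90,0,None);L.append(T(274+(w*np.arange(13)).sum()/w.sum(),v,.1196))
L=np.array(L);k=np.polyfit(L[:,0],L[:,1],1);print('leg slope deg',np.degrees(k[0]),'y at .077,.114',np.polyval(k,[.077,.1]))
E=[]
for u in list(range(190,225,3))+list(range(290,380,6)):
    col=g[185:210,u];d=np.abs(np.diff(col));E.append(T(u,185+.5+(d[-20:]*np.arange(len(d))[-20:]).sum()/d[-20:].sum() if 0 else 185.5+np.argmin(np.diff(col)),.052))
E=np.array(E);k2=np.polyfit(E[:,1],E[:,0],1);print('edge deg',np.degrees(k2[0]),np.std(E[:,0]-np.polyval(k2,E[:,1])))
m=(g>200).astype(np.uint8);n,l,st,ce=cv2.connectedComponentsWithStats(m)
W=np.array([T(*ce[q],.082)[:2] for q in range(1,n) if 60<st[q,4]<500 and 12<st[q,2]<26 and 12<st[q,3]<26])
A=np.c_[2*W,np.ones(len(W))];s=np.linalg.lstsq(A,(W**2).sum(1),rcond=None)[0];print(len(W),'deck c',s[:2],np.sqrt(s[2]+s[0]**2+s[1]**2), 'world',p[0]+p[1]@np.array([*s[:2],0]))
print(np.sort(np.degrees(np.arctan2(*(W-s[:2]).T[::-1]))).round(1))
E
```

```text
tip [0.07664463 0.0009336  0.00179042] root [0.01292898 0.00120024 0.00169843] top [ 0.09916088  0.00040643 -0.01727703]
edge [ 0.01604908 -0.0794004   0.06931875] [0.01766458 0.08209257 0.06928966] 0.5731408098886783
leg slope deg -0.24447241640218265 y at .077,.114 [0.00071302 0.00061488]
edge deg 1.4261276643586598 0.002939287950957197
13 deck c [-0.12252157  0.12380013] 0.2671584699538693 world [ 0.37716671 -0.09344646  0.12108371]
[-45.2 -44.2 -43.2 -39.1 -35.1 -34.1 -30.2 -20.8 -14.7 -14.4 -12.8 -11.5
 120.1]
```

```bash
python3 -m handwheel '[[[0,0,0,0.004,-0.0004,0.0008,0],[0,0,0,0.004,0,0,0],[0,0,0,0.003,0,0,0],[0,0,0,0,0,0,0],[0,0,0,0,0,0,0]]]' | egrep 'tcp|wrist'
python3 -m handwheel '[[[0,0,0,0.001,0,0,0],[0,0,0,0.001,0,0,0],[0,0,0,0.001,0,0,0],[0,0,0,0,0,0,0],[0,0,0,0,0,0,0]]]' | egrep 'tcp|wrist'
```

```text
tcp_pos: [0.4909, 0.0485, 0.1197]
wrist_force: [-0.2, -0.9, -0.9]
tcp_pos: [0.4938, 0.049, 0.1197]
wrist_force: [0.4, -1.0, -0.4]
```

```bash
python3 -m handwheel '[[[0,0,0,0.001,0,0,0],[0,0,0,0.001,0,0,0],[0,0,0,0,0,0,0]]]' | egrep 'tcp|wrist'
```

```text
tcp_pos: [0.496, 0.0493, 0.1198]
wrist_force: [0.6, 0.4, -0.6]
```

```bash
python3 -m handwheel '[[[0,0,0,0.001,0,-0.0005,0],[0,0,0,0.002,0,0,0],[0,0,0,0,0,0,0],[0,0,0,0,0,0,0]]]' | egrep 'tcp|wrist'
```

```text
tcp_pos: [0.4988, 0.0497, 0.1202]
wrist_force: [0.9, -1.3, -0.5]
```

```bash
python3 -m handwheel '[[[0,0,0,0.002,0,0,0],[0,0,0,0.002,0,0,0],[0,0,0,0,0,0,0],[0,0,0,0,0,0,0]]]' | egrep 'tcp|wrist'
```

```text
tcp_pos: [0.5028, 0.0503, 0.1202]
wrist_force: [0.2, -0.2, -0.4]
```

```bash
python3 -m handwheel '[[[0,0,0,0.002,0,0,0],[0,0,0,0.002,0,0,0],[0,0,0,0.002,0,0,0],[0,0,0,0,0,0,0],[0,0,0,0,0,0,0]]]' | egrep 'tcp|wrist'
```

```text
tcp_pos: [0.5087, 0.0511, 0.1202]
wrist_force: [0.3, 0.4, -0.2]
```

```bash
python3 -m handwheel '[[[0,0,0,0.002,0,0,0],[0,0,0,0.002,0,0,0],[0,0,0,0.001,0,0,0],[0,0,0,0,0,0,0]]]' | egrep 'tcp|wrist'
```

```text
tcp_pos: [0.5138, 0.0519, 0.1202]
wrist_force: [0.4, -0.1, -1.2]
```

```bash
python3 -m handwheel '[[[0,0,0,0.001,0,0,0],[0,0,0,0.001,0,0,0],[0,0,0,0.001,0,0,0],[0,0,0,0,0,0,0]]]' | egrep 'tcp|wrist'
```

```text
tcp_pos: [0.5164, 0.0524, 0.1201]
wrist_force: [-0.8, -0.1, -1.2]
```

```bash
python3 -m handwheel '[[[0,0,0,0.001,0,0,0],[0,0,0,0.001,0,0,0],[0,0,0,0.001,0,0,0],[0,0,0,0,0,0,0]]]' | egrep 'tcp|wrist'
```

```text
tcp_pos: [0.5195, 0.0528, 0.1201]
wrist_force: [-1.1, 1.4, -1.1]
```

```bash
python3 -m handwheel '[[[0,0,0,0.001,0,0,0],[0,0,0,0.001,0,0,0],[0,0,0,0.001,0,0,0],[0,0,0,0,0,0,0]]]' | egrep 'tcp|wrist|wid'
```

```text
tcp_pos: [0.5225, 0.0532, 0.1201]
wrist_force: [-3.2, 2.1, -0.0]
gripper_width: 0.132
```

```bash
python3 -m handwheel '[[[0,0,0,0.001,0,0,0],[0,0,0,0.001,0,0,0],[0,0,0,0,0,0,0]]]' | egrep 'tcp|wrist|wid'
```

```text
tcp_pos: [0.5246, 0.0535, 0.1201]
wrist_force: [-2.6, 3.1, -1.0]
gripper_width: 0.134
```

```bash
python3 -m handwheel '[[[0,0,0,0.001,0,0,0],[0,0,0,0.001,0,0,0],[0,0,0,0.001,0,0,0],[0,0,0,0,0,0,0]]]' | egrep 'tcp|wrist|wid'
```

```text
tcp_pos: [0.5277, 0.0541, 0.1202]
wrist_force: [-3.1, 4.2, 0.3]
gripper_width: 0.137
```

```bash
python3 -m handwheel '[[[0,0,0,0.001,0,0,0],[0,0,0,0.001,0,0,0],[0,0,0,0,0,0,0]]]' | egrep 'tcp|wrist|wid'
```

```text
tcp_pos: [0.5303, 0.0546, 0.1205]
wrist_force: [-1.9, 4.2, -0.5]
gripper_width: 0.138
```

```bash
python3 -m handwheel '[[[0,0,0,0.001,0,0,0],[0,0,0,0.001,0,0,0],[0,0,0,0,0,0,0]]]' | egrep 'tcp|wrist|wid'
```

```text
tcp_pos: [0.5317, 0.0546, 0.1202]
wrist_force: [-2.1, 5.0, -1.0]
gripper_width: 0.135
```

```bash
python3 -m handwheel '[[[0,0,0,0.001,0,0,0],[0,0,0,0.001,0,0,0],[0,0,0,0.001,0,0,0],[0,0,0,0,0,0,0]]]' | egrep 'tcp|wrist|wid'
```

```text
tcp_pos: [0.5356, 0.0552, 0.1206]
wrist_force: [0.5, 3.9, -1.1]
gripper_width: 0.137
```

```bash
python3 -m handwheel '[[[0,0,0,0.001,0,0,0],[0,0,0,0.001,0,0,0],[0,0,0,0.001,0,0,0],[0,0,0,0,0,0,0]]]' | egrep 'tcp|wrist|wid'
```

```text
tcp_pos: [0.5382, 0.0554, 0.1204]
wrist_force: [1.8, 4.4, -1.5]
gripper_width: 0.138
```

```bash
python3 -m handwheel '[[[0,0,0,0.001,0,0,0],[0,0,0,0.001,0,0,0],[0,0,0,0.001,0,0,0],[0,0,0,0,0,0,0]]]' | egrep 'tcp|wrist|wid'
python3 - <<'E'
from h import *
p,i=look('wrist','w7');print(p[0])
cv2.imwrite('pics/w7b.png',cv2.resize(i[80:300,160:400,::-1],(654,600),interpolation=2))
E
```

```text
tcp_pos: [0.5406, 0.0556, 0.1202]
wrist_force: [0.4, 2.3, -1.3]
gripper_width: 0.134
[0.54061963 0.05562334 0.1202322 ]
```

View pics/w7b.png

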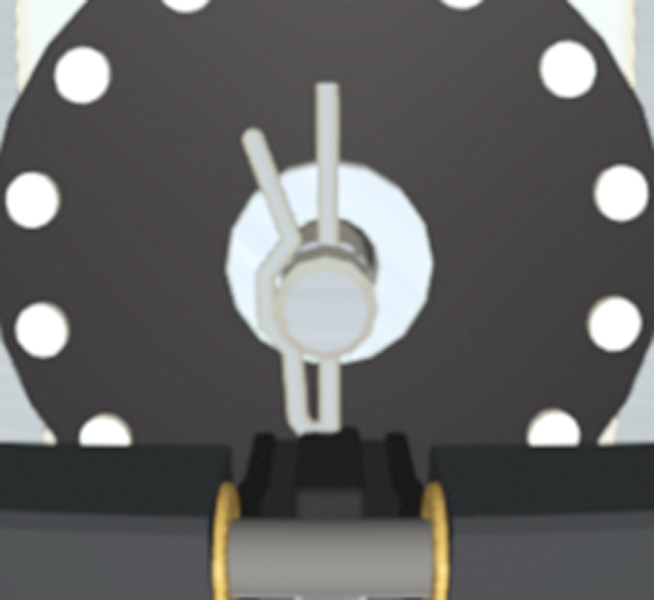

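The leg passes through the spindle with its tip at (327,85), and the bow wraps round the spindle with its pinch at (295,240). About 2 mm remains.

```bash
python3 -m handwheel '[[[0,0,0,0.001,0,0,0],[0,0,0,0.001,0,0,0],[0,0,0,0,0,0,0]]]' | egrep 'tcp|wrist|wid'
python3 - <<'E'
from h import *
p,i=look('wrist','w8');g=cv2.cvtColor(i,cv2.COLOR_RGB2GRAY)
# tip of leg: walk up the leg column
col=g[85:170,276:284].max(1).astype(int);k=np.argmax(col>120);print(p[0],'tip row',85+k)
T=lambda u,v,z:p[1].T@(plane('wrist',u,v,z,p)-p[0])
print('tip',T(280,85+k,.1187)); print('axis',p[1].T@(np.array([.5792,.0611,.1187])-p[0]))
E
```

```text
tcp_pos: [0.542, 0.0557, 0.1201]
wrist_force: [0.8, 1.5, -0.9]
gripper_width: 0.136
[0.54199151 0.05566484 0.12007992] tip row 110
tip [0.07713176 0.00068637 0.00128874]
axis [ 3.76049475e-02 -4.56667954e-05  1.33531529e-03]
```

```bash
python3 -m handwheel '[[[0,0,0,0.0005,0,0,0],[0,0,0,0,0,0,0.04],[0,0,0,0,0,0,0.04],[0,0,0,0,0,0,0.04],[0,0,0,0,0,0,0.04],[0,0,0,0,0,-0.01,0.04],[0,0,0,0,0,-0.02,0.04],[0,0,0,0,0,-0.03,0.04],[0,0,0,-0.03,0,-0.03,0.04],[0,0,0,-0.03,0,0,0.04],[0,0,0,0,0,0,0.04],[0,0,0,0,0,0,0.04]]]'
python3 - <<'E'
from h import *
p,i=look('wrist','w9')
cv2.imwrite('pics/w9b.png',cv2.resize(i[0:240,120:440,::-1],(800,600),interpolation=2));print(p)
E
```

```text
time_s: 26.1
tcp_pos: [0.4835, 0.0475, 0.2114]
ee_rot: [[0.99, 0.144, 0.002], [0.144, -0.99, 0.001], [0.002, -0.0, -1.0]]
wrist_force: [0.8, 0.1, -0.2]
gripper_width: 0.456
gripper_force: 0.0
(array([0.48352663, 0.04745948, 0.21140702]), array([[ 9.89557964e-01,  1.44119574e-01,  2.14103892e-03],
       [ 1.44118497e-01, -9.89560224e-01,  6.50088340e-04],
       [ 2.21237740e-03, -3.34736784e-04, -9.99997497e-01]]))
```

View pics/w9b.png

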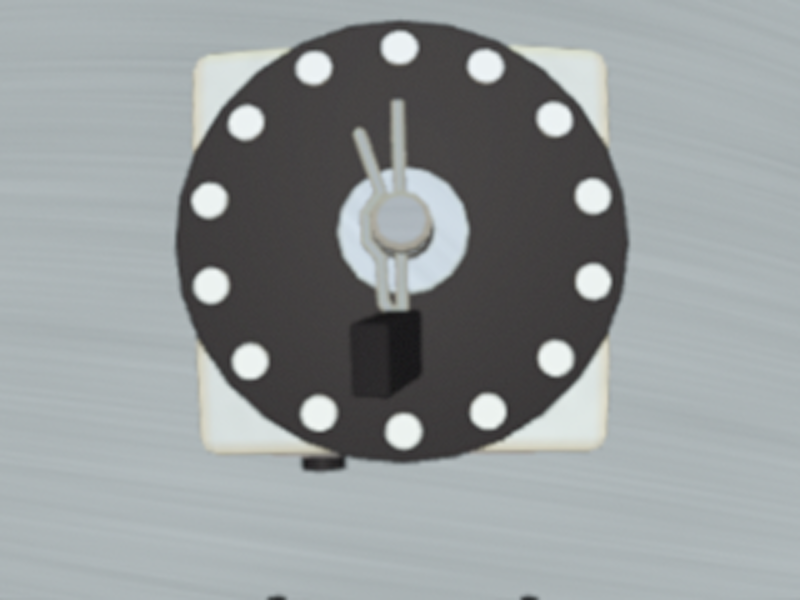

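The clip is home and released: leg tip at (397,101), bow shut round the spindle at (401,222). The tab top at (371,360) is rolled slightly to the left. I'll check that it is steady and how far it tilts.

```bash
python3 -m handwheel '[[[0,0,0,0,0,0,0.04],[0,0,0,0,0,0,0.04],[0,0,0,0,0,0,0.04],[0,0,0,0,0,0,0.04],[0,0,0,0,0,0,0.04],[0,0,0,0,0,0,0.04],[0,0,0,0,0,0,0.04],[0,0,0,0,0,0,0.04]]]' | egrep 'tcp'
python3 - <<'E'
from h import *
p,i=look('wrist','w10');a=cv2.imread('pics/w9.png')[60:165,250:300].astype(int);b=i[60:165,250:300,::-1].astype(int)
print('maxdiff',np.abs(a-b).max(), np.abs(a-b).mean())
f=lambda x,y,z:p[1].T@(plane('wrist',120+x/2.5,y/2.5,z,p)-p[0])
tip=f(397.5,100,.1187);ax=p[1].T@(np.array([.5792,.0611,.1187])-p[0]);print('seat-axis along',tip[0]-.04-ax[0],'tip y',tip[1],ax[1], 'spindle img',f(401,222,.1387))
t=f(371,360,.146);b=f(401,300,.1187);print('tab top',t,'leg root',b,'roll rad',np.arcsin((b[1]-t[1])/.03))
E
```

```text
tcp_pos: [0.4835, 0.0475, 0.2103]
maxdiff 54 2.553714285714286
seat-axis along -0.00014653054505026075 tip y -0.0003592370700898797 0.0002776814752125586 spindle img [0.09504061 0.00076387 0.07156676]
tab top [ 0.05567766 -0.00756758  0.06426552] leg root [0.07258859 0.00073234 0.09156602] roll rad 0.28032065002609324
```

```bash
python3 -m handwheel '[[[0,0,0,0,0,0,0.04],[0,0,0,0,0,0,0.04],[0,0,0,0,0,0,0.04],[0,0,0,0,0,0,0.04],[0,0,0,0,0,0,0.04],[0,0,0,0,0,0,0.04]]]' | egrep 'tcp'
python3 - <<'E'
from h import *
p,i=look('wrist','w11');a=cv2.imread('pics/w10.png')[:,:,::-1].astype(int)
for n,(y0,y1,x0,x1) in dict(clip=(35,165,250,300),dots=(60,165,195,230)).items():
    d=np.abs(a-i.astype(int))[y0:y1,x0:x1];print(n,d.max(),d.mean())
E
```

```text
tcp_pos: [0.4835, 0.0474, 0.2102]
clip 14 0.6501538461538462
dots 24 0.7128344671201814
```

Nothing moved between the two pictures, so I'm handing in.

```bash
python3 -c "
from station import r;print(r.finish_job())"
```

```text
the job is handed in; nothing more can be done
None
```

I handed the job in at about 28 s; no verdict was returned. The collar sits flat on the deck, and the clip is through the cross hole, closed round the spindle and released at rest, with its tab leaning about 0.28 rad (limit 0.8).

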